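# Clear the spring board holder and hold its jaw open at the mark

### The job

Lift the little steel pail by its blue handle out of the bay of the grey board holder and set it down upright, not dropped, wholly on the round cork mat, and let go of it. Then pull the holder's spring jaw out towards the robot by its black upright grip until the black line on its yellow pointer lines up with the white line on the red marker beside it, and finish while still gripping it and holding it there, so that a colleague can lay a board in. Leave the red marker as it is set, and leave the screw dish, side cutters and braid spool where they are.

Things in the scene. Friction and masses are not known exactly. Their poses are not given: they have to be found in the camera images.
- holder: Grey spring board holder fixed to the desk: base plate 235 x 100 x 14 mm, origin on the desk surface under the middle of the bay, x axis away from the handle (the jaw pulls out along the holder's -x), y to the left, z up. Base plate spans x -160 to +75 mm. In the bay is a black rubber bed whose top is 22 mm above the desk; the fixed aluminium jaw (x +32 to +50 mm, top 50 mm above the desk) is behind it and the sliding jaw in front.
- jaw (a joint): Pull-out of the sliding jaw in m: 0 closed (bay 67 mm wide), up to 0.075 at its end stop, which lies beyond the mark. A spring pulls it shut at all times: about 4 N at 0 and 60 N/m more as it comes out (6 to 8 N at the mark); let go, it shuts.
- jaw_grip (a point): Point on the axis of the black upright grip of the sliding jaw, 65 mm above the desk and 20 mm below its top. The grip is a block 14 mm thick along the slide (holder x), 30 mm wide across it (holder y), top 85 mm above the desk, free from 29 mm up; below it is the steel tongue, top 24 mm. The jaw block behind it (aluminium, 22 mm thick, 80 mm wide, top 51 mm) has its near face 57 mm from this point. Axes as the holder's. Moves with the jaw.
- jaw_pointer (a point): Black centre line on top of the yellow pointer (12 mm along the slide, 16 mm across), which sits on the left (+y) side of the sliding jaw's front, 29 mm above the desk. Axes as the holder's. Moves with the jaw.
- marker_line (a point): White line on top (28 mm above the desk) of the red marker clip (12 x 10 x 28 mm) set on the left edge of the holder's base plate: the mark. Axes as the holder's. When the jaw is at the mark, pointer and line have the same x in the holder's frame. The clip is stiff on its edge and differs in place from start to start.
- marker (a joint): Setting of the red marker clip in m, on the same scale as joint jaw: the jaw is at the mark when joint jaw reads the same as joint marker (0.030 to 0.055).
- pail_handle (a point): Middle of the blue handle of the pail. The handle is a level bar 12 mm in diameter, 40 mm long along the point's y axis, 88 mm above the pail's foot, fixed stiffly on the open steel pail (49 mm across the rim, 42 mm at the foot, rim 45 mm above the foot; 60 mm over the handle's two wire legs; about 0.16 kg). z up when the pail is upright. It starts standing on the bed in the bay.
- mat_centre (a point): Centre of the top of the round cork mat, 110 mm in diameter, fixed, its top 4 mm above the desk.
- pail: The pail itself: origin at the centre of its foot, 88 mm below the handle's middle; axes as the handle point's.
- mat: The cork mat itself: origin at the centre of its underside.
- screw_dish: Bystander: shallow steel dish of screws, 67 mm across, 13 mm high; origin at the centre of its underside.
- side_cutters: Bystander: red-handled side cutters lying on the desk, 47 x 124 x 14 mm; origin at the centre of the underside, long axis y.
- braid_spool: Bystander: yellow spool of braid lying flat, 51 mm across, 10 mm high; origin at the centre of its underside.

How it is judged:
On the way, in this order (a step that is already met when the one before it is completed fails the run):
1. the pail stands upright and released on the cork mat (horizontal distance between pail_handle and mat_centre below 0.033 m and angle between pail_handle's own z axis and vertical below 0.12 rad and height (world z) of pail_handle below 0.097 m and contact force between pail and mat above 0.3 N and contact force between pail and the arm below 0.1 N and contact force between pail and the fingers below 0.1 N), for 0.2 s.
2. the jaw is held by the fingers with its pointer at the mark (x of jaw_pointer in the frame of marker_line between -0.005 and 0.005 m and contact force between jaw and the fingers above 2 N), for 0.3 s.
At the end, for the whole second after the job is handed in: The pail stands upright (within 7 degrees) on the cork mat, its middle within 33 mm of the mat's centre, not touched by the robot; the fingers hold the jaw (contact over 2 N) with its pointer within 5 mm of the marker's line along the slide (all of step 1 and all of step 2); the arm keeps its last pose, push and grip.
It fails at once if the pail is dropped onto the mat or desk (in free fall more than 15 mm above the mat) (contact force between pail and anything else below 0.01 N and height (world z) of pail_handle above 0.107 m and distance of pail_handle from where it was at the start of the episode above 0.05 m).
It fails at once if the pail is tipped over (angle between pail_handle's own z axis and vertical above 0.7 rad).
It fails at once if the red marker is shifted (distance of marker_line from where it was at the start of the episode above 0.004 m).
It fails at once if the screw dish, side cutters or braid spool is pushed away by more than 25 mm (distance of any of screw_dish, side_cutters, braid_spool from where it was at the start of the episode above 0.025 m).
It also fails if it takes over 54 s, if anything falls off the work surface, if the arm or the gripper's body presses on something with over 40 N, if the wrist force passes 120 N, or if a joint passes its speed limit or range.

### The arm

A 6-joint arm with a two-finger parallel gripper is mounted at the origin on a cart in front of the work surface, level with it; the furniture and walls round the work are solid. World frame = base frame: x ahead of the robot, y to its left, z up, the work surface at z = 0. Lengths are in m, angles in rad, forces in N, time in s.
With the tool pointing down it reaches from about 0.375 to 0.9 m from the base axis. Payload 3.1 kg.
Tool frame: the origin (TCP) lies on the centre line of the jaws, within the pads' length; the fingertips stand 17 mm ahead of it and the grasp point (between the pads) lies 2 mm behind it; y points along the fingers, z is the direction in which the jaws open and shut, and the axes are right-handed (so a half turn about y gives the same grasp; the last joint's range is limited). The gripper opens to 85 mm and grips with 20 to 120 N. Pads are 22 mm wide; open, the fingers measure 114 mm over their backs; the gripper's body (76 mm by 85 mm) begins 54 mm behind the grasp point. The pads swing forward as they close: fully open they stand 13 mm farther back than shut.
Start: joints at [-1.405, 0.527, 1.433, -0, 1.181, -0.178], TCP at [0.211, -0.588, 0.221] pointing down, gripper open.
Joint ranges: [-3.08, 3.08], [-0.75, 2.2], [0.22, 2.44], [-1.43, 4.57], [0, 2.65], [-2.85, 2.85]. Speed limits (rad/s): [2.79, 2.79, 3.14, 3.14, 3.14, 3.14].

### API

Orientations are given as a unit quaternion [x, y, z, w].
In Python, from station import manip gives the robot as it stands.
- The arm moves only by the shell command python3 -m handwheel 'ROWS' [FORCE]. ROWS is JSON, one flat list of numbers, 7 for each row, row after row: the shift along the tool's x, y, z in cm, then the turn, a rotation vector about the tool's x, y, z in rad, then the finger opening in cm, from 0 to 8.54. A call has 1 to 10 rows; each row is the pose to reach, as a shift and turn from the pose commanded when the call began, along the tool's axes at that moment; what a row does not reach only later rows make up. A row lasts 1/12 s, in which the tool goes at most 41.7 mm and 7.16 degrees, less where a joint would pass 70% of its speed; a pose out of reach is approached as far as the arm can. A call with a gripper value outside its range is refused whole. The fingers move at their own pace and stop on an object; FORCE is the grip in N (left out, the last holds). Time passes only in rows, so rows that repeat a pose let the fingers close. It gives the time, the measured TCP pose, the force and the opening at its end, in the units of the state.
- manip.sense(): the state, without advancing time (a new reading comes with each control period).
- manip.snapshot(name): name is "scene" or "side" or "wrist"; returns a dict with "frame" (400x640x3 uint8, red, green, blue), "depth" (400x640 float32, m along the optical axis (not along the pixel's ray), 0 where there is no reading), "camera_matrix" (3x3 intrinsics, pixels), "rvec" (rotation vector, rad) and "tvec" (3), from world to camera coordinates, as OpenCV has them. Camera axes: x right, y down, z forward; pixel columns grow to the right and rows downward; lengths in m; the calibration is good to about 2 mm. A picture is of the moment at which its call begins.
- manip.sign_off(): hands the job in, once; it reports no verdict.
The state is a dict: "t": time; "q": joint angles; "qd": joint speeds; "tau": joint torques, N m; "tcp_pos": TCP position; "tool_rot": TCP orientation; "force": force on the tool from outside, world axes, zero at the start; "ft_torque": the same for the moment, N m; "finger_gap": opening from 0.0 (shut) to 1.0 (fully open).
Only numpy, scipy, OpenCV 4.12 (cv2) and the standard library are available. Lean on these libraries where they do the work, as an engineer would, in place of code of your own. Each camera call takes 0.05 s, during which the arm holds its last target.

## Working session

There is one attempt and no reset: what is moved stays moved. The work goes in short steps, Python scripts to look and compute and a shell command to move; the robot and the scene stay as the last step left them, time stands still between calls to the robot, and variables do not carry over. Pictures are saved under pics/ and viewed, and the job is handed in when it is done.

```bash
ls; mkdir -p pics; python3 - <<'E'
from station import manip
import cv2,numpy as np
print(manip.sense())
for n in("scene","side","wrist"):
    s=manip.snapshot(n);cv2.imwrite(f"pics/{n}0.png",s["frame"][:,:,::-1])
    np.savez(f"pics/{n}0.npz",**s)
    R=cv2.Rodrigues(np.array(s["rvec"],float))[0];print(n,-R.T@np.ravel(s["tvec"]),s["camera_matrix"][0][0],R[2])
E
```

```text
pics
{'t': 0.0, 'q': array([-1.40452049e+00,  5.28474497e-01,  1.43391747e+00,  3.69679453e-05,
        1.18138282e+00, -1.78501455e-01]), 'qd': array([ 0.00141585, -0.00153429, -0.00047231,  0.00146842, -0.00090081,
        0.00240844]), 'tau': array([ 1.69234554e-03, -4.42347801e+01, -1.78023165e+01, -2.28951385e-04,
        8.41343834e-03,  2.55350834e-06]), 'tcp_pos': array([ 0.21115429, -0.58746372,  0.2197237 ]), 'tool_rot': array([-0.12127255,  0.69739778, -0.69585496,  0.12130615]), 'force': array([ 0.59858335, -0.14083205,  0.17091595]), 'ft_torque': array([ 0.03679983,  0.03925075, -0.01528267]), 'finger_gap': 1.0032334422256495}
scene [-0.29340301  0.57757687  0.62787704] 430.8315050971568 [ 0.76549449 -0.43701927 -0.472263  ]
side [ 0.44725797 -0.63304225  0.77024829] 360.83720320557626 [ 0.15441772  0.71115415 -0.68586802]
wrist [ 0.28823288 -0.56051322  0.3739531 ] 342.29130094463403 [-0.29724875 -0.10455092 -0.94905863]
```

View pics/scene0.png

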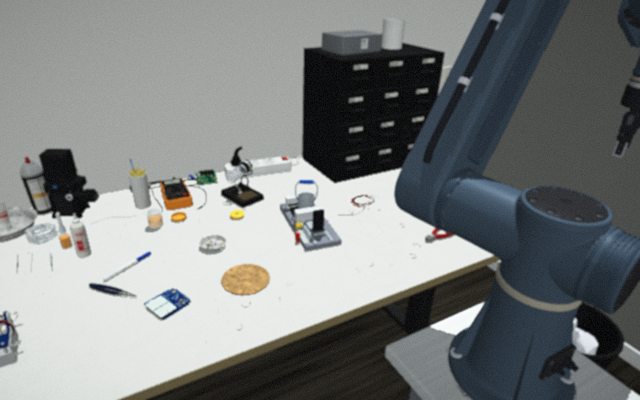

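View pics/side0.png

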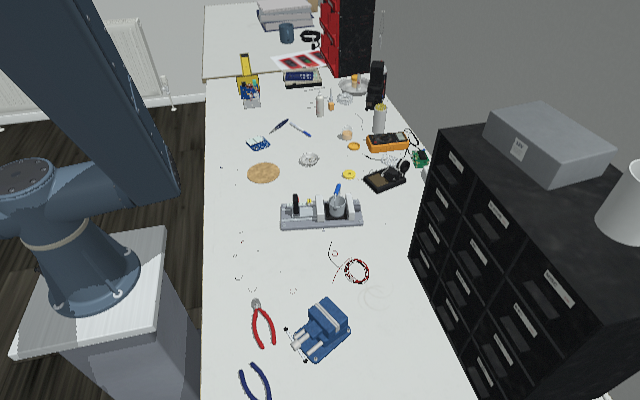

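View pics/wrist0.png

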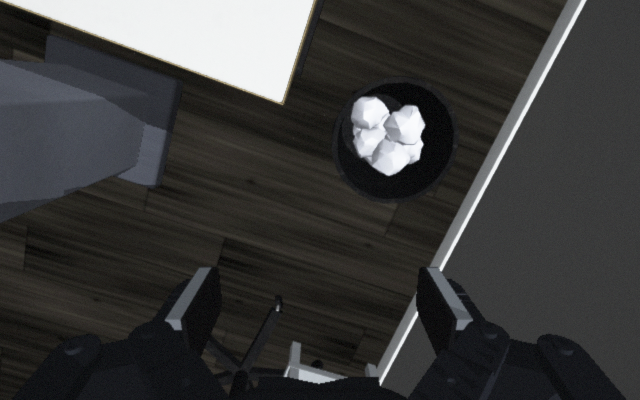

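Scene view: the mat is at about (245,279), the holder at (310,225), the blue handle at (306,182) and the dish at (212,243). Side view: the mat is at (263,173), the holder at (320,212), the handle at (337,190) and the black grip at (295,205). Next I'll measure these.

```bash
cat > h.py <<'E'
import cv2,numpy as np
from scipy.spatial.transform import Rotation as Ro
def geo(s):
    R=cv2.Rodrigues(np.array(s["rvec"],float))[0];t=np.ravel(s["tvec"]);return R,t,np.array(s["camera_matrix"])
def plane(s,uv,z):
    R,t,K=geo(s);uv=np.atleast_2d(np.asarray(uv,float));d=np.c_[uv,np.ones(len(uv))]@np.linalg.inv(K).T@R
    c=-R.T@t;return c+d*((z-c[2])/d[:,2])[:,None]
def proj(s,P):
    return cv2.projectPoints(np.atleast_2d(np.asarray(P,float)),np.array(s["rvec"],float),np.ravel(s["tvec"]).astype(float),np.array(s["camera_matrix"]),None)[0].reshape(-1,2)
def cloud(s):
    R,t,K=geo(s);D=s["depth"];v,u=np.indices(D.shape);d=np.stack([u,v,np.ones_like(u)],-1)@np.linalg.inv(K).T
    return (d*D[...,None]-t)@R
def tri(s1,p1,s2,p2):
    Ps=[];
    for s in(s1,s2):
        R,t,K=geo(s);Ps.append(K@np.c_[R,t])
    X=cv2.triangulatePoints(Ps[0],Ps[1],np.array(p1,float).reshape(2,1),np.array(p2,float).reshape(2,1));return (X[:3]/X[3]).ravel()
def blobs(s,lo,hi,amin=4):
    hsv=cv2.cvtColor(s["frame"],cv2.COLOR_RGB2HSV);m=cv2.inRange(hsv,np.array(lo),np.array(hi))
    n,l,st,c=cv2.connectedComponentsWithStats(m);return [(c[i].round(1),st[i].tolist(),l==i) for i in range(1,n) if st[i][4]>=amin]
def crop(s,u0,v0,w,h,k,name):
    cv2.imwrite(name,cv2.resize(s["frame"][v0:v0+h,u0:u0+w,::-1],None,fx=k,fy=k,interpolation=cv2.INTER_CUBIC))
def load(n): return dict(np.load(f"pics/{n}.npz"))
def togo(st,P):  # world shift -> tool cm
    return Ro.from_quat(st["tool_rot"]).inv().apply(np.asarray(P)-st["tcp_pos"])*100
E
python3 - <<'E'
from h import *
S=load("scene0");D=load("side0")
crop(S,190,165,170,130,4.5,"pics/sc1.png");crop(D,230,140,160,110,5,"pics/sd1.png")
for n,s in(("scene",S),("side",D)):
    C=cloud(s)
    print(n)
    for b in blobs(s,(105,120,60),(125,255,255)):
        if 280<b[0][0]<350 and 170<b[0][1]<215: print("blue",b[:2],np.nanmedian(C[b[2]],0))
    for b in blobs(s,(8,60,100),(22,255,255),100): print("cork",b[:2],plane(s,b[0],.004))
    for nm,lo,hi in(("yel",(22,120,120),(35,255,255)),("red",(0,150,100),(6,255,255))):
        for b in blobs(s,lo,hi): 
            p=plane(s,b[0],.028)[0]
            if np.linalg.norm(p[:2])<.9: print(nm,b[:2],p)
E
```

```text
scene
blue (array([305.9, 181.1]), [300, 180, 13, 3, 36]) [0.63724062 0.07065566 0.11260396]
cork (array([176. , 200.5]), [160, 182, 33, 28, 368]) [[0.88544272 0.37523883 0.004     ]]
cork (array([178.2, 216.5]), [171, 212, 16, 10, 130]) [[0.78930495 0.39193251 0.004     ]]
cork (array([154.8, 220.4]), [148, 215, 14, 12, 143]) [[0.79661337 0.45368788 0.004     ]]
cork (array([ 65.1, 240.7]), [59, 234, 13, 15, 130]) [[0.79538787 0.67242114 0.004     ]]
cork (array([245.1, 279. ]), [222, 264, 48, 31, 1162]) [[0.44751291 0.325147   0.004     ]]
yel (array([236.8, 214. ]), [231, 210, 13, 9, 86]) [0.6906307  0.25448563 0.028     ]
yel (array([298.2, 225. ]), [295, 223, 7, 5, 31]) [0.5649166  0.13046722 0.028     ]
red (array([434.8, 231. ]), [433, 229, 5, 5, 8]) [ 0.37873591 -0.17533536  0.028     ]
red (array([297.2, 236.9]), [296, 233, 4, 9, 24]) [0.51551735 0.15867346 0.028     ]
red (array([442.4, 235.5]), [436, 234, 16, 4, 26]) [ 0.35349182 -0.17784882  0.028     ]
side
blue (array([337.2, 188.6]), [334, 184, 7, 11, 41]) [0.63978093 0.06681339 0.11423203]
cork (array([386. , 145.9]),
[... 332 characters left out ...]
ay([359.4, 260.4]), [357, 259, 5, 4, 7]) [ 0.65200671 -0.11579528  0.028     ]
red (array([366.2, 266.5]), [363, 262, 6, 10, 10]) [ 0.66292869 -0.137438    0.028     ]
red (array([365.8, 278. ]), [364, 276, 4, 5, 8]) [ 0.65167053 -0.16919752  0.028     ]
red (array([357.3, 281. ]), [355, 280, 6, 3, 10]) [ 0.62928249 -0.17258607  0.028     ]
red (array([254.8, 314.7]), [253, 308, 7, 15, 36]) [ 0.38181297 -0.20415451  0.028     ]
red (array([267.4, 319.2]), [259, 309, 16, 22, 61]) [ 0.40797442 -0.22130902  0.028     ]
red (array([257. , 335.8]), [253, 323, 11, 25, 62]) [ 0.38205262 -0.25409125  0.028     ]
red (array([273.2, 337.4]), [272, 332, 4, 12, 23]) [ 0.41526457 -0.26545987  0.028     ]
```

```bash
ls pics
```

```text
sc1.png
scene0.npz
scene0.png
sd1.png
side0.npz
side0.png
wrist0.npz
wrist0.png
```

View pics/sc1.png

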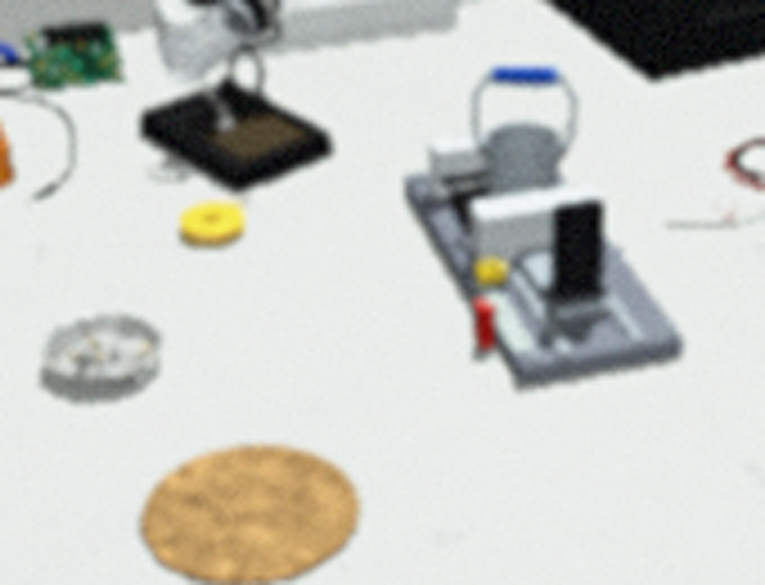

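View pics/sd1.png

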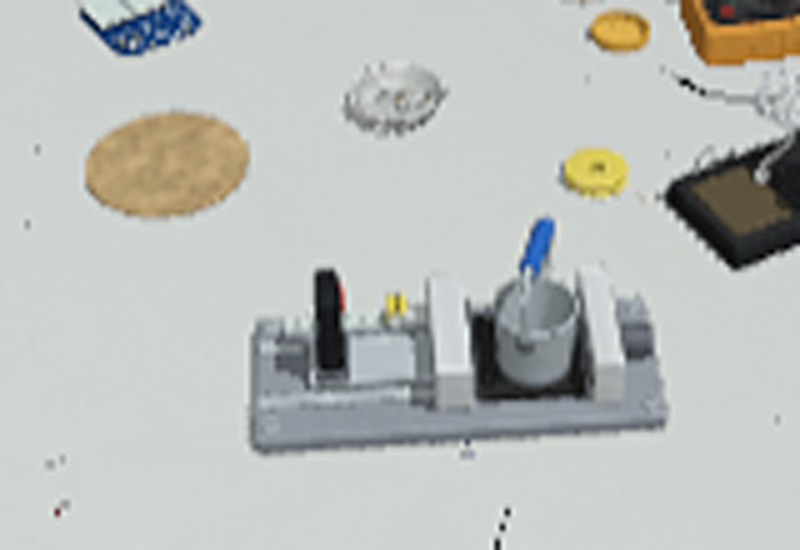

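```bash
python3 - <<'E'
from h import *
S=load("scene0");D=load("side0")
sc=lambda u,v:(190+u/4.5-.4,165+v/4.5-.4); sd=lambda u,v:(230+u/5-.4,140+v/5-.4)
print("handle tri",tri(S,(305.9,181.1),D,(337.2,188.6)))
for n,s in(("sc",S),("sd",D)):
    b=[b for b in blobs(s,(105,120,60),(125,255,255)) if 280<b[0][0]<350 and 170<b[0][1]<215][0]
    v,u=np.nonzero(b[2]);P=plane(s,np.c_[u,v],.110);m=P.mean(0);w=np.linalg.svd((P-m)[:,:2])[2][0]
    print(n,m,"axis",w,np.degrees(np.arctan2(w[1],w[0])),np.ptp((P-m)[:,:2]@w))
print("mat tri",tri(S,(245.1,279),D,(262.8,172.5)))
print("corners scene",plane(S,[sc(515,378),sc(682,345),sc(405,182)],.014))
print("corners side",plane(D,[sd(252,425),sd(668,403),sd(252,325),sd(650,310)],.014))
print("grip top scene",plane(S,[sc(555,206),sc(602,202)],.085),"side",plane(D,[sd(318,272),sd(340,272)],.085))
print("jaw top edge scene",plane(S,[sc(475,207),sc(555,197)],.051))
print("marker",plane(S,[sc(485,300)],.028),"ptr",plane(S,[sc(491,265)],.029))
print("dish",tri(S,sc(100,350),D,sd(395,98)))
E
```

```text
handle tri [0.64054036 0.06909501 0.11079747]
sc [0.6412939  0.06836595 0.11      ] axis [0.4517307  0.89215434] 63.14522152225287 0.03303179355754309
sd [0.6412707 0.070846  0.11     ] axis [-0.47963115 -0.87747021] -118.66131453683842 0.04144849612121507
mat tri [0.45154387 0.32372511 0.00052661]
corners scene [[0.48013107 0.15763276 0.014     ]
 [0.46610825 0.05803184 0.014     ]
 [0.70728951 0.11814972 0.014     ]]
corners side [[0.47453702 0.06425093 0.014     ]
 [0.70774064 0.02585253 0.014     ]
 [0.48569237 0.14413447 0.014     ]
 [0.72020244 0.10097163 0.014     ]]
grip top scene [[0.52908955 0.10752461 0.085     ]
 [0.52124015 0.08147496 0.085     ]] side [[0.52378667 0.10437214 0.085     ]
 [0.53573032 0.10149478 0.085     ]]
jaw top edge scene [[0.60078112 0.12146327 0.051     ]
 [0.59015175 0.07281047 0.051     ]]
marker [[0.53868812 0.14631755 0.028     ]] ptr [[0.56962177 0.12654031 0.029     ]]
dish [0.61394098 0.34920999 0.00921632]
```

```bash
cat >> h.py <<'E'
def plan(st,P,zyaw):
    "tool-axis shift cm and rotvec to tool-down with z at yaw (deg), nearest of the two"
    R0=Ro.from_quat(st["tool_rot"]);out=[]
    for k in(0,180):
        a=np.radians(zyaw+k);z=np.array([np.cos(a),np.sin(a),0]);y=np.array([0,0,-1.]);x=np.cross(y,z)
        r=(R0.inv()*Ro.from_matrix(np.c_[x,y,z])).as_rotvec();out.append(r)
    return togo(st,P).round(2),[o.round(3) for o in out]
E
python3 - <<'E'
from h import *
from station import manip
st=manip.sense();print(Ro.from_quat(st["tool_rot"]).as_matrix().round(3))
print(plan(st,[.64,.069,.24],-28),plan(st,[.64,.069,.24],-9.5))
E
```

```text
[[-0.941 -0.     0.338]
 [-0.338  0.002 -0.941]
 [-0.    -1.    -0.002]]
(array([-62.55,  -1.91, -47.31]), [array([ 0.001, -0.737, -0.001]), array([1.000e-03, 2.404e+00, 2.000e-03])]) (array([-62.55,  -1.91, -47.31]), [array([ 1.00e-03, -1.06e+00, -1.00e-03]), array([1.000e-03, 2.081e+00, 2.000e-03])])
```

```bash
python3 -m handwheel '[-3.2,-2.5,-2.4,0,-0.1,0,8.5, -6.4,-4,-4.8,0,-0.2,0,8.5, -9.6,-4,-7.2,0,-0.3,0,8.5, -12.8,-4,-9.6,0,-0.4,0,8.5, -16,-4,-12,0,-0.5,0,8.5, -19.2,-4,-14.4,0,-0.6,0,8.5, -22.4,-4,-16.8,0,-0.7,0,8.5, -25.6,-4,-19.2,0,-0.737,0,8.5, -28.8,-4,-21.6,0,-0.737,0,8.5, -32,-4,-24,0,-0.737,0,8.5]' 40
python3 - <<'E'
from h import *
from station import manip
st=manip.sense();print(st["q"].round(2),plan(st,[.64,.069,.24],-28))
E
```

```text
t: 0.98
tcp_pos: [0.4319, -0.2522, 0.2606]
tool_rot: [-0.364, 0.606, -0.606, 0.364]
force: [1.4, -0.6, -0.3]
finger_gap: 0.998
[-0.75  0.31  1.69  0.    1.14 -0.26] (array([-38.13,   2.07,   3.27]), [array([ 0.   , -0.001, -0.   ]), array([0.   , 3.141, 0.   ])])
```

```bash
python3 -m handwheel '[-4,0.2,0.3,0,0,0,8.5, -8,0.4,0.6,0,0,0,8.5, -12,0.7,0.9,0,0,0,8.5, -16,1,1.2,0,0,0,8.5, -20,1.2,1.5,0,0,0,8.5, -24,1.4,1.8,0,0,0,8.5, -28,1.6,2.1,0,0,0,8.5, -32,1.8,2.4,0,0,0,8.5, -35.5,2,2.7,0,0,0,8.5, -36.5,2,2.9,0,0,0,8.5]'
python3 - <<'E'
from h import *
from station import manip
s=manip.snapshot("wrist");cv2.imwrite("pics/w2.png",s["frame"][:,:,::-1]);np.savez("pics/w2.npz",**s)
st=manip.sense();print(st["tcp_pos"],plan(st,[.641,.069,.108],-28))
E
```

```text
t: 1.82
tcp_pos: [0.6301, 0.0593, 0.2399]
tool_rot: [-0.365, 0.606, -0.605, 0.366]
force: [0.6, -0.5, 0.5]
finger_gap: 0.998
[0.63027985 0.05859693 0.23991999] (array([-1.4 , 13.19,  0.46]), [array([-0.   ,  0.004, -0.002]), array([-3.000e-03, -3.137e+00,  0.000e+00])])
```

View pics/w2.png

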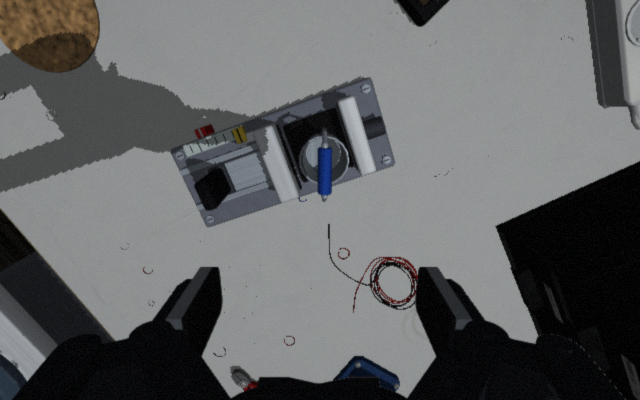

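The wrist view shows the holder cleanly: handle at (324,173), already lined up with the fingers, pointer at (240,134), red marker at (204,131) and grip at (212,188). I'll measure from this picture.

```bash
python3 - <<'E'
from h import *
s=load("w2")
crop(s,165,70,240,165,3.3,"pics/w2c.png")
b=max(blobs(s,(105,120,50),(125,255,255)),key=lambda b:b[1][4] if 300<b[0][0]<345 and 130<b[0][1]<220 else 0)
v,u=np.nonzero(b[2]);P=plane(s,np.c_[u,v],.116);m=P.mean(0);w=np.linalg.svd((P-m)[:,:2])[2][0]
print("handle",b[:2],plane(s,b[0],.112),np.degrees(np.arctan2(w[1],w[0])))
q=P[:,:2]-m[:2];print("ext",np.ptp(q@w),"mid",m[:2]+w*(np.max(q@w)+np.min(q@w))/2)
E
```

```text
handle (array([324.4, 170.6]), [318, 147, 14, 48, 637]) [[0.64211098 0.07006477 0.112     ]] -118.16098620208628
ext 0.04000234912425412 mid [0.64234093 0.07060166]
```

View pics/w2c.png

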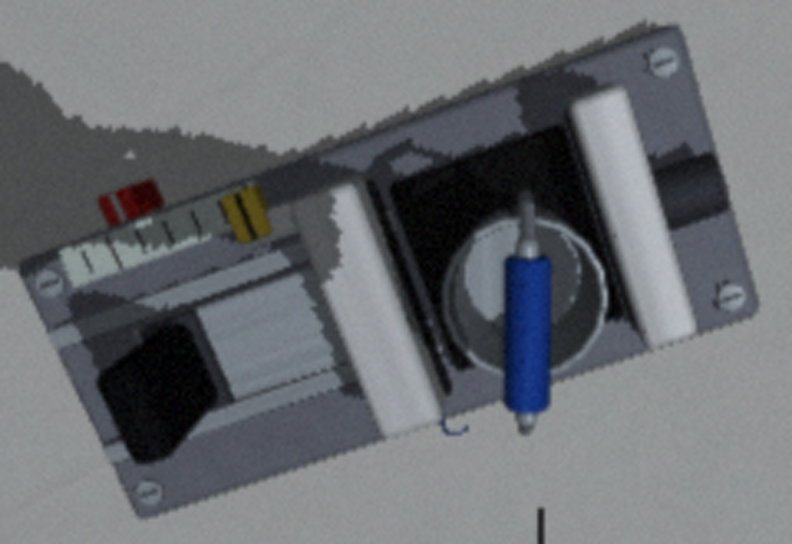

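```bash
python3 - <<'E'
from h import *
from station import manip
s=load("w2");cc=lambda u,v:(165+u/3.3-.35,70+v/3.3-.35)
c=plane(s,[cc(22,268),cc(140,517),cc(757,310),cc(675,25)],.014);print("corners",c)
d=(c[2]-c[1])+(c[3]-c[0]);ya=np.arctan2(d[1],d[0]);print("yaw",np.degrees(ya),np.linalg.norm(c[2]-c[1]),np.linalg.norm(c[1]-c[0]))
ex=np.array([np.cos(ya),np.sin(ya),0])
m=plane(s,[cc(113,208)],.028)[0];p=plane(s,[cc(244,220)],.029)[0]
o=c.mean(0)+ex*.0425
print("m",m,"p",p,"travel",(p-m)@ex,"origin",o,"p in holder",(p-o)@ex)
gc=plane(s,[cc(98,375),cc(185,320),cc(218,395),cc(150,463)],.085);print("griptop?",gc)
st=manip.sense();print(st["tcp_pos"],plan(st,[.642,.070,.108],-28.2))
E
```

```text
corners [[0.49247234 0.14861538 0.014     ]
 [0.47715545 0.05402806 0.014     ]
 [0.70627121 0.01944675 0.014     ]
 [0.72047986 0.1156049  0.014     ]]
yaw -8.411002449244245 0.23171080673417455 0.09581945665757442
m [0.53600152 0.15020959 0.028     ] p [0.57132289 0.12741096 0.029     ] travel 0.03827628014546643 origin [0.6411376  0.07820717 0.014     ] p in holder -0.07626098348711463
griptop? [[0.52650874 0.11024203 0.085     ]
 [0.55696177 0.1121162  0.085     ]
 [0.5533886  0.08938186 0.085     ]
 [0.52485341 0.08118323 0.085     ]]
[0.63027985 0.05859693 0.23991999] (array([-1.53, 13.2 ,  0.5 ]), [array([-0.   ,  0.008, -0.002]), array([-3.000e-03, -3.134e+00,  0.000e+00])])
```

```bash
python3 -m handwheel '[-1.0,2,0.3,0,0.004,0,8.5, -1.5,5,0.5,0,0.008,0,8.5, -1.5,8,0.5,0,0.008,0,8.5, -1.5,10.5,0.5,0,0.008,0,8.5, -1.5,12.2,0.5,0,0.008,0,8.5, -1.5,13.1,0.5,0,0.008,0,8.5, -1.5,13.2,0.5,0,0.008,0,8.5, -1.5,13.2,0.5,0,0.008,0,8.5]'
python3 - <<'E'
from h import *
from station import manip
s=manip.snapshot("wrist");cv2.imwrite("pics/w3.png",s["frame"][:,:,::-1])
s=manip.snapshot("side");crop(s,230,110,160,120,5,"pics/sd3.png")
st=manip.sense();print(st["tcp_pos"],plan(st,[.642,.070,.108],-28.2))
E
```

```text
t: 2.53
tcp_pos: [0.6397, 0.0644, 0.1088]
tool_rot: [-0.362, 0.608, -0.608, 0.361]
force: [0.9, -0.1, -0.8]
finger_gap: 0.995
[0.64087012 0.06480926 0.1102313 ] (array([-0.51,  0.22, -0.15]), [array([-0.003, -0.005, -0.001]), array([ 2.000e-03,  3.136e+00, -4.000e-03])])
```

View pics/w3.png

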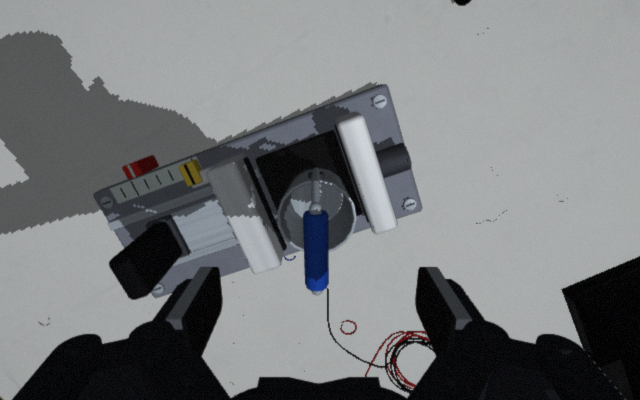

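View pics/sd3.png

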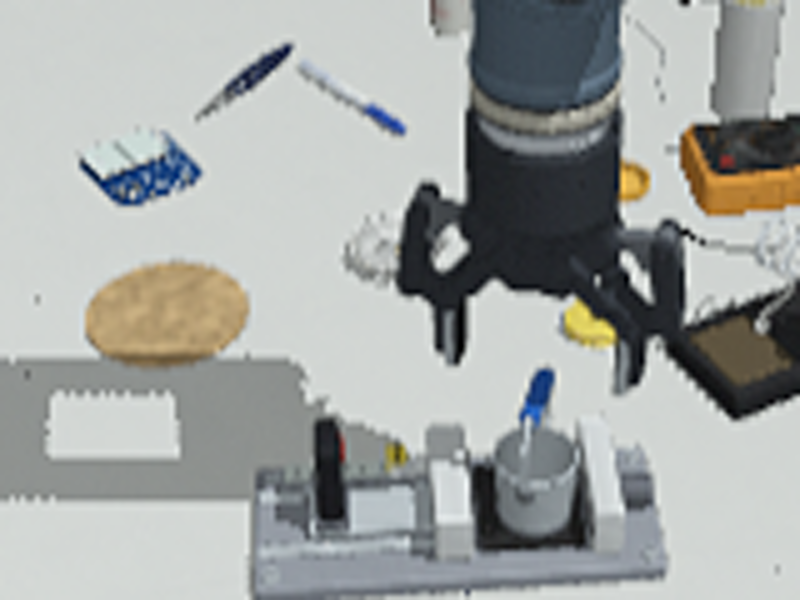

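```bash
python3 - <<'E'
from h import *
from station import manip
s=manip.snapshot("wrist");st=manip.sense()
print("tcp",st["tcp_pos"],proj(s,st["tcp_pos"]),"handle proj",proj(s,[.642,.07,.110]))
b=max(blobs(s,(105,120,50),(125,255,255)),key=lambda b:b[1][4] if 290<b[0][0]<345 and 130<b[0][1]<300 else 0)
print(b[:2],plane(s,b[0],.112)); d=geo(s);R=d[0];print("cam",-R.T@d[1])
S=manip.snapshot("scene");crop(S,220,100,150,110,5,"pics/sc3.png")
print(plan(st,[.642,.070,.108],-28.2))
E
```

```text
tcp [0.64097992 0.06491626 0.11043962] [[317.42866947 258.12388193]] handle proj [[314.33979236 248.7960917 ]]
(array([314. , 250.5]), [301, 211, 25, 80, 1735]) [[0.64189531 0.07012456 0.112     ]]
cam [0.67971089 0.13616407 0.26443151]
(array([-0.5 ,  0.24, -0.15]), [array([-0.003, -0.005, -0.001]), array([ 2.000e-03,  3.136e+00, -5.000e-03])])
```

View pics/sc3.png

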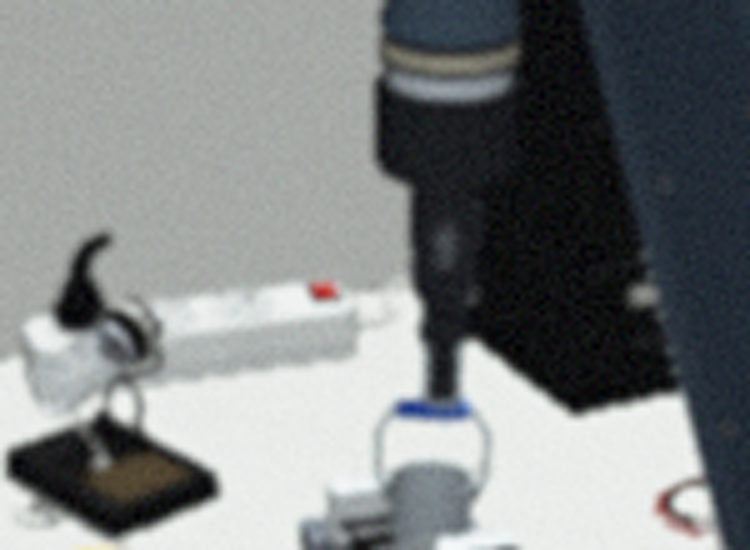

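```bash
python3 -m handwheel '[-0.5,0.3,-0.1,0,0,0,8.5, -0.5,0.3,-0.1,0,0,0,8.5, -0.5,0.3,-0.1,0,0,0,0.5, -0.5,0.3,-0.1,0,0,0,0.5, -0.5,0.3,-0.1,0,0,0,0.5, -0.5,0.3,-0.1,0,0,0,0.5, -0.5,0.3,-0.1,0,0,0,0.5, -0.5,0.3,-0.1,0,0,0,0.5, -0.5,0.3,-0.1,0,0,0,0.5]' 50
python3 -m handwheel '[0,0,0,0,0,0,0.5, 0,0,0,0,0,0,0.5,0,0,0,0,0,0,0.5]'
```

```text
t: 3.48
tcp_pos: [0.6413, 0.0702, 0.1057]
tool_rot: [-0.362, 0.608, -0.608, 0.362]
force: [0.3, 0.7, 0.6]
finger_gap: 0.06
t: 3.73
tcp_pos: [0.6413, 0.0702, 0.1057]
tool_rot: [-0.362, 0.608, -0.608, 0.362]
force: [-0.1, -0.5, 0.0]
finger_gap: 0.057
```

```bash
python3 - <<'E'
from h import *
from station import manip
s=manip.snapshot("wrist");cv2.imwrite("pics/w4.png",s["frame"][:,:,::-1])
s=manip.snapshot("side");crop(s,230,110,160,120,5,"pics/sd4.png")
E
```

```text
(no output)
```

View pics/w4.png

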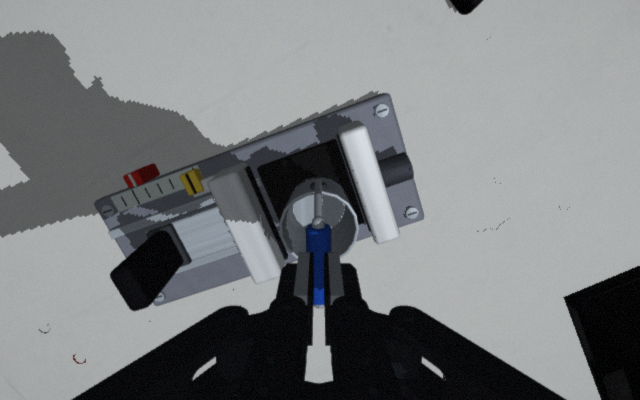

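View pics/sd4.png

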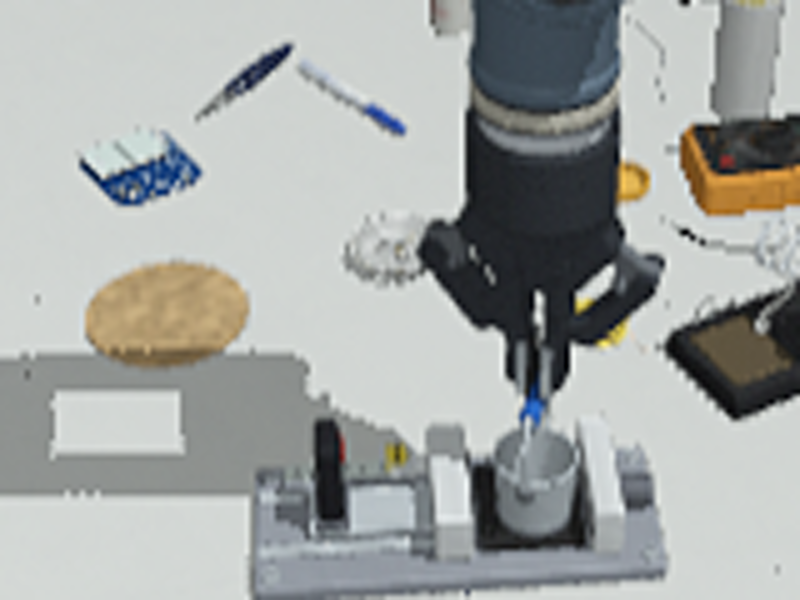

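The blue handle (318,265 in the wrist view) is between the pads. I'll command the fingers fully shut to check that they're really stopped on it.

```bash
python3 -m handwheel '[0,0,0,0,0,0,0, 0,0,0,0,0,0,0,0,0,0,0,0,0,0,0,0,0,0,0,0,0]' 60
python3 -m handwheel '[0,-0.5,0,0,0,0,0, 0,-1,0,0,0,0,0,0,-1.5,0,0,0,0,0,0,-2,0,0,0,0,0,0,-2,0,0,0,0,0]'
python3 - <<'E'
from h import *
from station import manip
s=manip.snapshot("side");crop(s,230,110,160,120,5,"pics/sd5.png")
E
```

```text
t: 4.17
tcp_pos: [0.6414, 0.0702, 0.1057]
tool_rot: [0.362, -0.608, 0.608, -0.362]
force: [0.1, 0.1, 0.2]
finger_gap: -0.001
t: 4.58
tcp_pos: [0.6424, 0.0702, 0.1275]
tool_rot: [0.361, -0.607, 0.608, -0.363]
force: [0.9, 0.2, 0.8]
finger_gap: 0.0
```

View pics/sd5.png

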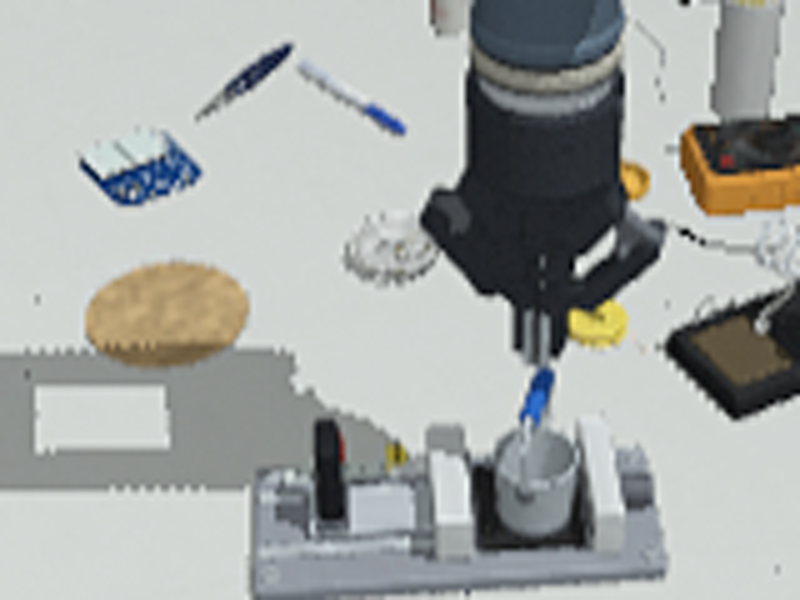

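The fingers shut on nothing: their tips closed above the handle, so the real tips sit higher than the pose suggests. The handle hasn't been disturbed (still around (337,187) in the full side picture). I'll triangulate the tips.

```bash
python3 - <<'E'
from h import *
from station import manip
st=manip.sense();print(st["tcp_pos"],st["q"].round(3))
S=manip.snapshot("scene");crop(S,250,120,110,85,7,"pics/sc6.png");np.savez("pics/sc6.npz",**S)
D=manip.snapshot("side");crop(D,290,140,110,80,7,"pics/sd6.png");np.savez("pics/sd6.npz",**D)
W=manip.snapshot("wrist");crop(W,220,150,200,150,4,"pics/w6.png");np.savez("pics/w6.npz",**W)
t=st["tcp_pos"];tip=t+[0,0,-.017]
for n,s in(("S",S),("D",D),("W",W)):print(n,"tcp",proj(s,t),"tip",proj(s,tip))
C=cloud(W)
for v in range(210,300,10): print(v,C[v,316].round(3),C[v,325].round(3))
E
```

```text
[0.64203704 0.07018519 0.12685188] [-0.064  0.664  1.46  -0.     1.015  0.433]
S tcp [[305.28203166 175.53868695]] tip [[305.17684384 181.14923651]]
D tcp [[337.6203931  184.03436581]] tip [[337.51133767 188.71589025]]
W tcp [[318.65335484 258.58167881]] tip [[318.59758621 243.82608137]]
210 [0.651 0.089 0.113] [0.654 0.085 0.109]
220 [0.649 0.086 0.117] [0.653 0.083 0.115]
230 [0.646 0.081 0.118] [0.65  0.077 0.114]
240 [0.644 0.076 0.117] [0.647 0.073 0.115]
250 [0.641 0.071 0.118] [0.644 0.067 0.115]
260 [0.646 0.081 0.149] [0.65  0.079 0.149]
270 [0.646 0.081 0.158] [0.65  0.079 0.158]
280 [0.646 0.08  0.165] [0.649 0.078 0.164]
290 [0.646 0.08  0.171] [0.649 0.078 0.171]
```

View pics/sc6.png

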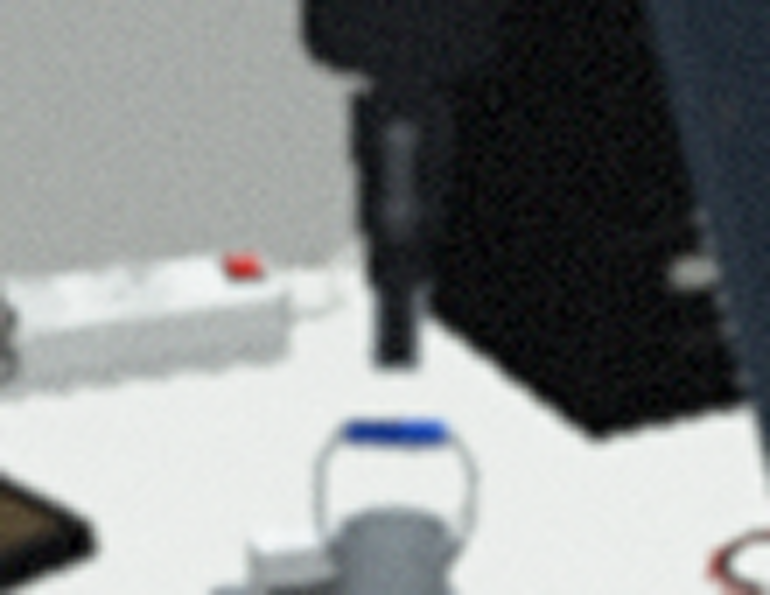

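View pics/sd6.png

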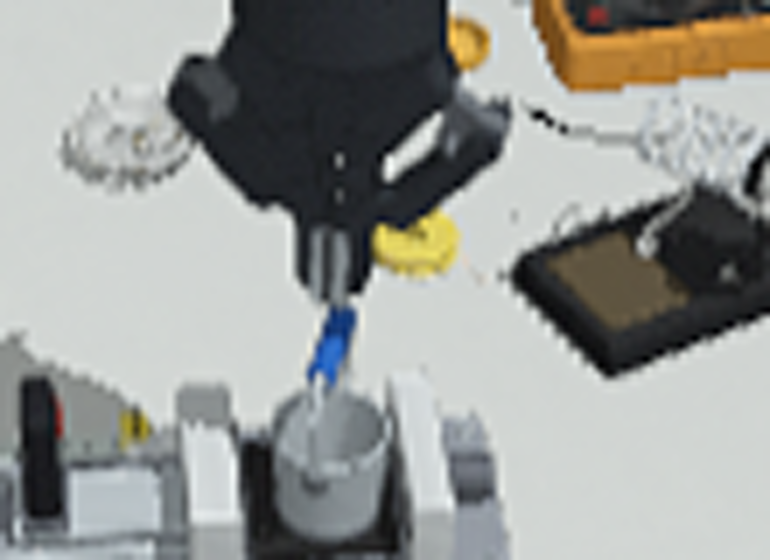

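View pics/w6.png

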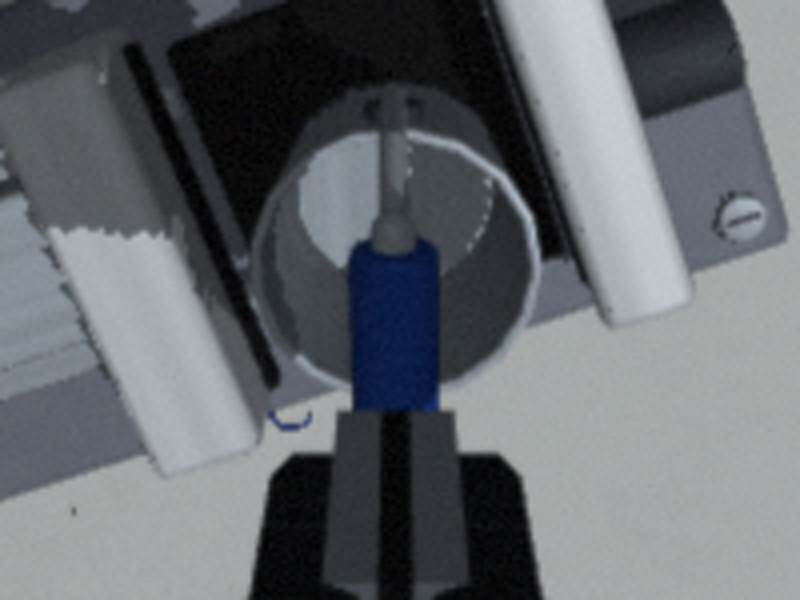

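The wrist depth and both fixed views put the shut fingertips at z≈0.14 while the TCP reads 0.127. So the tips are about 13 mm behind the reported TCP, not 17 mm ahead, and sideways alignment is good. I'll open, go about 5 cm lower and check before closing.

```bash
python3 -m handwheel '[0,0,0,0,0,0,6, 0,0,0,0,0,0,6, 0,0,0,0,0,0,6, 0,0,0,0,0,0,6, 0,1.2,0,0,0,0,6, 0,2.4,0,0,0,0,6, 0,3.6,0,0,0,0,6, 0,4.5,0,0,0,0,6, 0,4.8,0,0,0,0,6, 0,4.8,0,0,0,0,6]'
python3 - <<'E'
from h import *
from station import manip
st=manip.sense();print(st["tcp_pos"],st["force"])
S=manip.snapshot("scene");crop(S,250,120,110,85,7,"pics/sc7.png")
D=manip.snapshot("side");crop(D,290,140,110,80,7,"pics/sd7.png")
E
```

```text
t: 5.62
tcp_pos: [0.6401, 0.0703, 0.0757]
tool_rot: [-0.363, 0.608, -0.607, 0.361]
force: [0.3, -0.8, 0.0]
finger_gap: 0.703
[0.64014971 0.07025385 0.07569922] [ 0.273054   -0.75963551  0.00817688]
```

View pics/sc7.png

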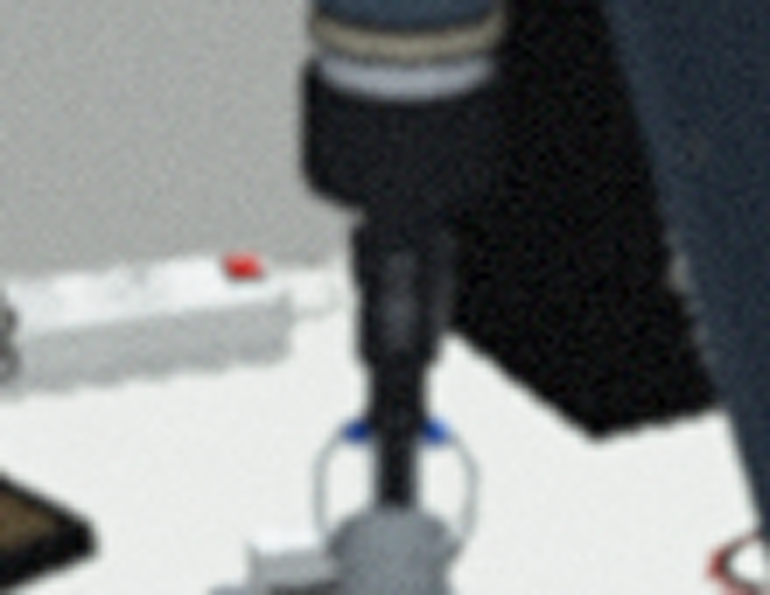

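View pics/sd7.png

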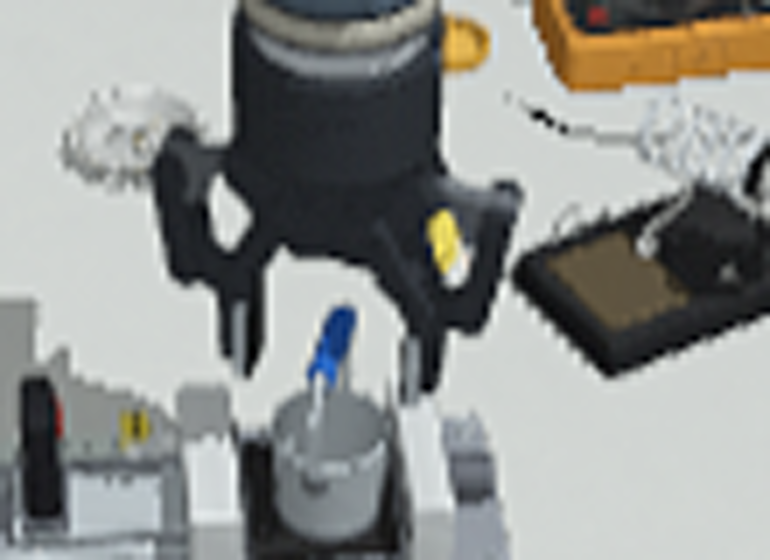

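```bash
python3 - <<'E'
from h import *
S=load("sc6");D=load("sd6")
for z in(.08,.09,.1,.11,.12):
    a=[.640-.88*.033,.0703+.47*.033,z];b=[.640+.88*.033,.0703-.47*.033,z]
    f=lambda s,p,o:((proj(s,p)[0]+.43-o)*7).round()
    print(z,f(S,a,[250,120]),f(D,a,[290,140]),f(D,b,[290,140]))
E
```

```text
0.08 [390. 540.] [249. 386.] [410. 415.]
0.09 [390. 517.] [249. 368.] [411. 396.]
0.1 [391. 494.] [249. 349.] [412. 378.]
0.11 [391. 471.] [249. 330.] [413. 359.]
0.12 [392. 447.] [249. 311.] [414. 340.]
```

Both fingers now straddle the handle, with tips at z≈0.09. Closing.

```bash
python3 -m handwheel '[0,0,0,0,0,0,0.2, 0,0,0,0,0,0,0.2, 0,0,0,0,0,0,0.2, 0,0,0,0,0,0,0.2, 0,0,0,0,0,0,0.2, 0,0,0,0,0,0,0.2, 0,0,0,0,0,0,0.2, 0,0,0,0,0,0,0.2]' 60
python3 -m handwheel '[0,-0.5,0,0,0,0,0.2, 0,-1,0,0,0,0,0.2, 0,-1.5,0,0,0,0,0.2,0,-2,0,0,0,0,0.2, 0,-2,0,0,0,0,0.2]'
python3 - <<'E'
from h import *
from station import manip
st=manip.sense();print(st["tcp_pos"],st["force"])
D=manip.snapshot("side");crop(D,290,140,110,80,7,"pics/sd8.png")
E
```

```text
t: 6.38
tcp_pos: [0.6417, 0.0703, 0.0784]
tool_rot: [0.361, -0.607, 0.608, -0.362]
force: [-0.8, -0.0, 4.9]
finger_gap: 0.116
t: 6.8
tcp_pos: [0.6421, 0.0701, 0.0988]
tool_rot: [0.361, -0.607, 0.608, -0.362]
force: [0.5, 0.2, -1.4]
finger_gap: 0.118
[0.6420957  0.07014091 0.09884584] [ 0.49027057  0.2470066  -1.37009988]
```

View pics/sd8.png

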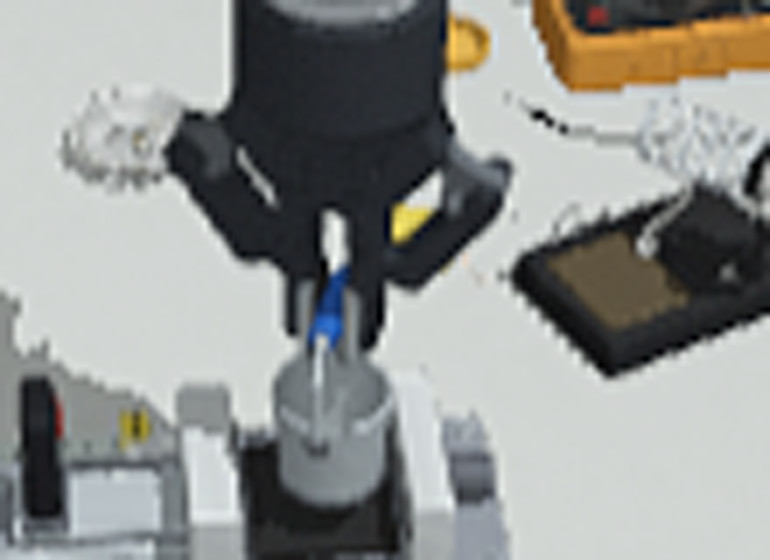

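The pail is gripped and lifting (gap 0.116, force −1.4 N). Next I'll lift it clear and work out the shift to the mat.

```bash
python3 -m handwheel '[0,-1.5,0,0,0,0,0.2, 0,-3.5,0,0,0,0,0.2, 0,-5.5,0,0,0,0,0.2, 0,-7.5,0,0,0,0,0.2, 0,-8.7,0,0,0,0,0.2, 0,-9,0,0,0,0,0.2, 0,-9,0,0,0,0,0.2]'
python3 - <<'E'
from h import *
from station import manip
st=manip.sense();print(st["tcp_pos"],st["force"],plan(st,[.450,.322,.15],-28.2))
E
```

```text
t: 7.43
tcp_pos: [0.6417, 0.0702, 0.1885]
tool_rot: [0.361, -0.607, 0.608, -0.362]
force: [0.3, -0.3, -2.8]
finger_gap: 0.118
[0.64174462 0.07020004 0.18848644] [ 0.30384988 -0.28962301 -2.83725649] (array([-12.99,   3.81, -28.87]), [array([-0.002, -0.005, -0.001]), array([ 1.000e-03,  3.137e+00, -3.000e-03])])
```

```bash
python3 -m handwheel '[-0.6,0,-1.4,0,0,0,0.2, -1.8,0,-4.2,0,0,0,0.2, -3.2,0,-7.2,0,0,0,0.2, -4.6,0,-10.4,0,0,0,0.2, -6,0,-13.6,0,0,0,0.2, -7.4,0,-16.6,0,0,0,0.2, -8.8,0.5,-19.6,0,0,0,0.2, -10.1,1.2,-22.6,0,0,0,0.2, -11.3,2,-25.2,0,0,0,0.2, -12.2,2.8,-27.2,0,0,0,0.2]'
python3 -m handwheel '[-0.5,0.6,-1.1,0,0,0,0.2, -0.8,1,-1.7,0,0,0,0.2, -0.8,1,-1.7,0,0,0,0.2, -0.8,1,-1.7,0,0,0,0.2]'
python3 - <<'E'
from h import *
from station import manip
st=manip.sense();print(st["tcp_pos"],st["force"],plan(st,[.450,.322,.075],-28.2))
for n in("scene","side"):
    s=manip.snapshot(n);np.savez(f"pics/{n}9.npz",**s)
    b=[b for b in blobs(s,(105,120,60),(125,255,255),3) if np.linalg.norm(proj(s,[.45,.322,.17])[0]-b[0])<40];print(n,[x[:2] for x in b])
    crop(s,*((190,190,120,110) if n=="scene" else (210,90,110,100)),6,f"pics/{n}9.png")
E
```

```text
t: 8.27
tcp_pos: [0.4564, 0.3087, 0.158]
tool_rot: [-0.364, 0.608, -0.607, 0.361]
force: [1.1, 0.8, -2.8]
finger_gap: 0.119
t: 8.6
tcp_pos: [0.4496, 0.3219, 0.1492]
tool_rot: [0.362, -0.607, 0.608, -0.362]
force: [-0.1, -0.5, -2.3]
finger_gap: 0.117
[0.44956168 0.32189223 0.14922547] [-0.07022965 -0.50834421 -2.34642904] (array([-0.04,  7.42,  0.03]), [array([-0.   , -0.005,  0.001]), array([-1.000e-03,  3.137e+00, -0.000e+00])])
scene [(array([235.2, 209.7]), [234, 208, 3, 4, 10]), (array([249.8, 210.3]), [248, 208, 5, 5, 18])]
side [(array([283.4, 122.3]), [279, 119, 9, 9, 15]), (array([279., 124.]), [278, 123, 3, 3, 3]), (array([253.1, 128.5]), [251, 125, 5, 8, 20]), (array([266.4, 143.2]), [265, 140, 5, 7, 16]), (array([249.7, 146. ]), [249, 145, 2, 3, 3])]
```

View pics/scene9.png

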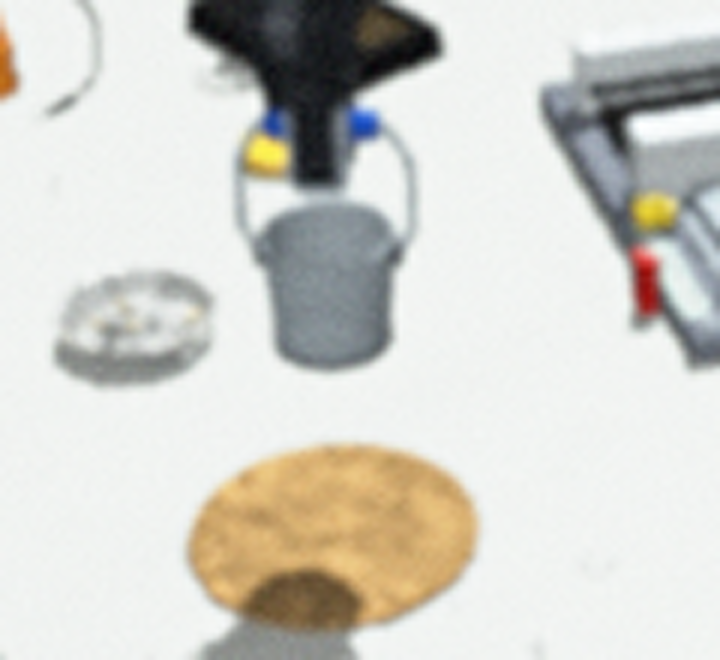

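View pics/side9.png

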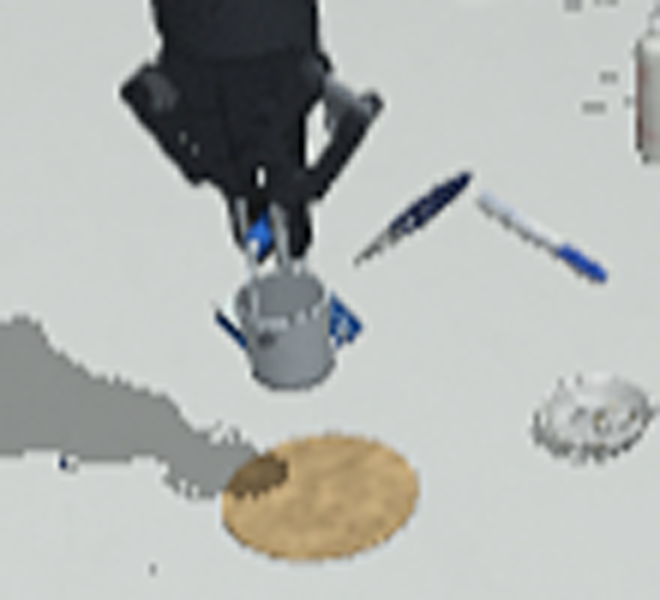

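```bash
python3 - <<'E'
from h import *
S=load("scene9");D=load("side9")
print(tri(S,(190+331/6-.4,190+348/6-.4),D,(210+290/6-.4,90+368/6-.4)),"rim",tri(S,(190+331/6-.4,190+225/6-.4),D,(210+284/6-.4,90+297/6-.4)))
print("handle",tri(S,(242.8,210),D,(253.1,128.5)))
E
```

```text
[0.44654982 0.32233513 0.09004269] rim [0.45004721 0.31793727 0.13843556]
handle [0.44619078 0.31965845 0.1801828 ]
```

The pail hangs upright over the mat: foot ≈(0.447,0.322,0.090), handle z≈0.180. Lowering.

```bash
python3 -m handwheel '[0,1.2,0,0,0,0,0.2, 0,3,0,0,0,0,0.2, 0,4.8,0,0,0,0,0.2, 0,6.4,0,0,0,0,0.2, 0,7.6,0,0,0,0,0.2, 0,8.0,0,0,0,0,0.2, 0,8.2,0,0,0,0,0.2, 0,8.2,0,0,0,0,0.2]'
python3 -m handwheel '[0,0.1,0,0,0,0,0.2, 0,0.2,0,0,0,0,0.2, 0,0.2,0,0,0,0,0.2, 0,0.2,0,0,0,0,0.2]'
python3 -m handwheel '[0,0.1,0,0,0,0,0.2, 0,0.2,0,0,0,0,0.2, 0,0.2,0,0,0,0,0.2, 0,0.2,0,0,0,0,0.2]'
```

```text
t: 9.37
tcp_pos: [0.4502, 0.3219, 0.0679]
tool_rot: [0.361, -0.608, 0.608, -0.362]
force: [-0.2, 0.7, -2.4]
finger_gap: 0.117
t: 9.7
tcp_pos: [0.4496, 0.3224, 0.0662]
tool_rot: [0.361, -0.608, 0.608, -0.362]
force: [-0.7, -0.4, -1.8]
finger_gap: 0.117
t: 10.03
tcp_pos: [0.4492, 0.3223, 0.0637]
tool_rot: [-0.362, 0.608, -0.608, 0.362]
force: [-0.4, -0.1, -2.9]
finger_gap: 0.115
```

```bash
python3 -m handwheel '[0,0.1,0,0,0,0,0.2, 0,0.2,0,0,0,0,0.2, 0,0.2,0,0,0,0,0.2, 0,0.2,0,0,0,0,0.2]'
python3 -m handwheel '[0,0.1,0,0,0,0,0.2, 0,0.1,0,0,0,0,0.2, 0,0.1,0,0,0,0,0.2]'
```

```text
t: 10.37
tcp_pos: [0.4492, 0.3222, 0.0616]
tool_rot: [-0.362, 0.608, -0.608, 0.362]
force: [0.6, -0.5, -1.5]
finger_gap: 0.119
t: 10.62
tcp_pos: [0.4492, 0.3222, 0.0606]
tool_rot: [-0.362, 0.608, -0.608, 0.362]
force: [0.5, -0.3, -2.9]
finger_gap: 0.116
```

```bash
python3 -m handwheel '[0,0.1,0,0,0,0,0.2, 0,0.1,0,0,0,0,0.2, 0,0.1,0,0,0,0,0.2]'
python3 -m handwheel '[0,0.1,0,0,0,0,0.2, 0,0.1,0,0,0,0,0.2, 0,0.1,0,0,0,0,0.2]'
python3 - <<'E'
from h import *
from station import manip
for n in("scene","side"):
    s=manip.snapshot(n);np.savez(f"pics/{n}10.npz",**s)
    crop(s,*((190,190,120,110) if n=="scene" else (210,90,110,100)),6,f"pics/{n}10.png")
E
```

```text
t: 10.87
tcp_pos: [0.4494, 0.3225, 0.0604]
tool_rot: [-0.361, 0.608, -0.608, 0.362]
force: [-1.7, 0.1, 4.3]
finger_gap: 0.116
t: 11.12
tcp_pos: [0.4495, 0.3226, 0.0604]
tool_rot: [-0.361, 0.608, -0.608, 0.362]
force: [-2.7, 0.6, 11.7]
finger_gap: 0.119
```

View pics/scene10.png

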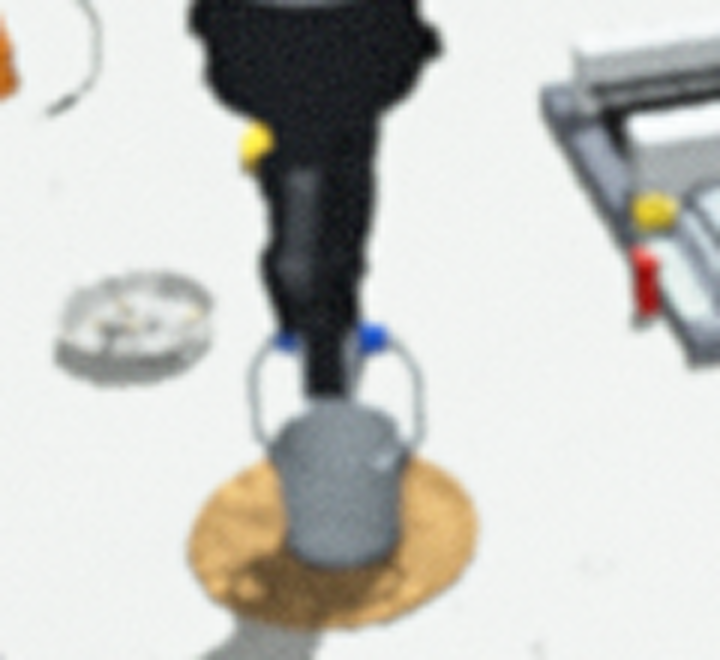

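View pics/side10.png

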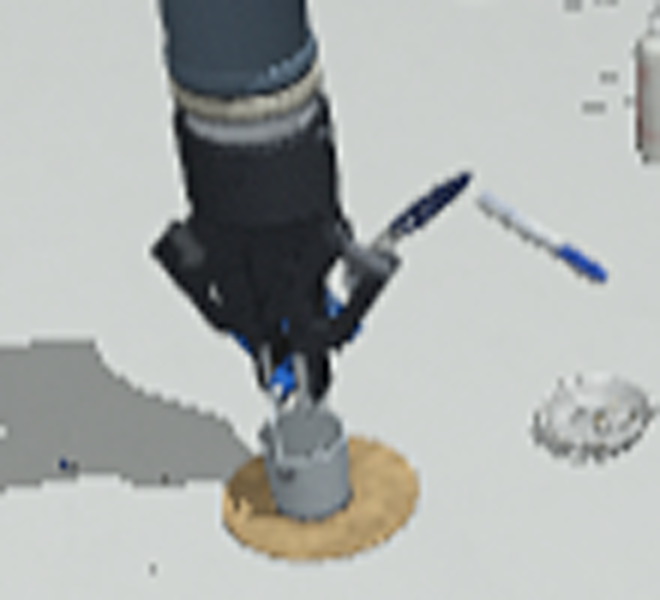

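The pail is on the mat and pressing at 11.7 N. I'll back off 1 mm, open, wait, then rise straight up.

```bash
python3 -m handwheel '[0,-0.1,0,0,0,0,0.2, 0,-0.1,0,0,0,0,0.2, 0,-0.1,0,0,0,0,2, 0,-0.1,0,0,0,0,4, 0,-0.1,0,0,0,0,5, 0,-0.1,0,0,0,0,5, 0,-0.1,0,0,0,0,5, 0,-0.1,0,0,0,0,5]'
python3 -m handwheel '[0,-0.5,0,0,0,0,5, 0,-1.5,0,0,0,0,5, 0,-3,0,0,0,0,5, 0,-5,0,0,0,0,5, 0,-7,0,0,0,0,5, 0,-9,0,0,0,0,5, 0,-11,0,0,0,0,5, 0,-12,0,0,0,0,5, 0,-12,0,0,0,0,5]'
python3 - <<'E'
from h import *
from station import manip
for n in("scene","side"):
    s=manip.snapshot(n);np.savez(f"pics/{n}11.npz",**s)
    crop(s,*((190,190,120,110) if n=="scene" else (210,90,110,100)),5,f"pics/{n}11.png")
s=manip.snapshot("wrist");cv2.imwrite("pics/w11.png",s["frame"][:,:,::-1])
b=max(blobs(s,(105,120,50),(125,255,255)),key=lambda b:b[1][4]);print(b[:2],plane(s,b[0],.095))
for b in blobs(s,(8,60,60),(22,255,255),500): print(b[:2],plane(s,[b[1][0]+b[1][2]/2,b[1][1]+b[1][3]/2],.004))
st=manip.sense();print(st["tcp_pos"])
E
```

```text
t: 11.88
tcp_pos: [0.4493, 0.3222, 0.0595]
tool_rot: [-0.362, 0.608, -0.608, 0.362]
force: [0.1, 0.8, 0.2]
finger_gap: 0.584
t: 12.63
tcp_pos: [0.451, 0.3231, 0.1829]
tool_rot: [0.359, -0.607, 0.608, -0.364]
force: [0.8, 0.9, 0.9]
finger_gap: 0.582
(array([233.2,  20.6]), [168, 0, 109, 55, 1995]) [[0.46064525 0.45381634 0.095     ]]
(array([323.7, 159.7]), [266, 113, 111, 109, 6350]) [[0.45562642 0.3263179  0.004     ]]
[0.44863525 0.32197448 0.17910414]
```

View pics/scene11.png

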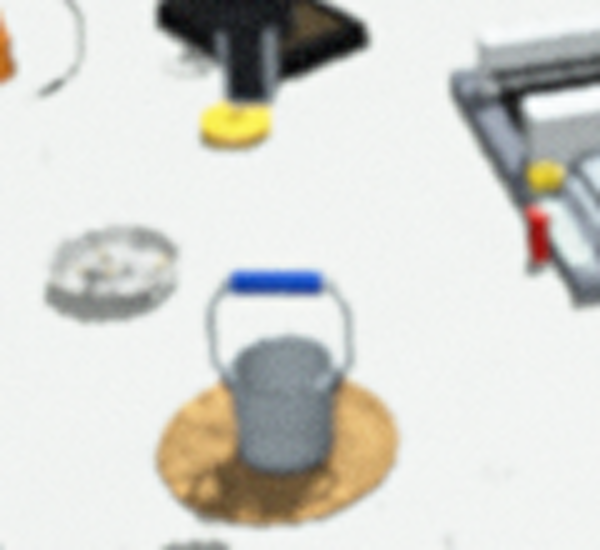

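View pics/w11.png

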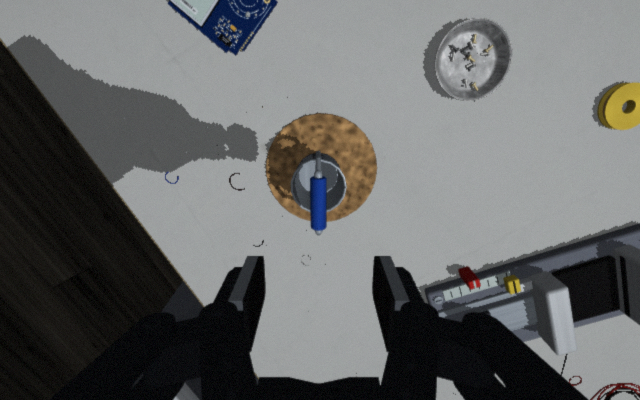

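Pail stands upright and free on the mat. Now I'll locate the grip from the depth in the earlier wrist picture, which was taken with nothing in the way.

```bash
python3 - <<'E'
from h import *
from station import manip
st=manip.sense()
for n in("w2","w6"):
    s=load(n);C=cloud(s).reshape(-1,3)
    m=(C[:,2]>.078)&(C[:,2]<.092)&(abs(C[:,0]-.53)<.06)&(abs(C[:,1]-.1)<.05)
    P=C[m];
    if len(P)<20: print(n,len(P));continue
    (c,sz,a)=cv2.minAreaRect((P[:,:2]*1000).astype(np.float32));print(n,len(P),np.median(P[:,2]),c,sz,a,P.mean(0))
    m=(C[:,2]>.046)&(C[:,2]<.056)&(abs(C[:,0]-.63)<.09)&(abs(C[:,1]-.08)<.06)
    P=C[m];q=P-[.641,.078,0];a=np.radians(-8.4);x=q[:,0]*np.cos(a)+q[:,1]*np.sin(a)
    print(np.histogram(x,bins=np.arange(-.08,.06,.005)))
print(plan(st,[.53,.095,.18],-8.5),st["q"].round(2))
E
```

```text
w2 471 0.08500178030954601 (528.8413696289062, 94.99881744384766) (29.796781539916992, 13.54084300994873) 80.71910858154297 [0.52990236 0.09553643 0.08443467]
(array([  0,   0,   0,   0, 120, 368, 378, 379, 418,   3,   0,   0,  46,
        23,   0,   1,   7,  16,  17,  16,  19,   0, 271, 400, 404, 358,
         0,   0]), array([-8.0000000e-02, -7.5000000e-02, -7.0000000e-02, -6.5000000e-02,
       -6.0000000e-02, -5.5000000e-02, -5.0000000e-02, -4.5000000e-02,
       -4.0000000e-02, -3.5000000e-02, -3.0000000e-02, -2.5000000e-02,
       -2.0000000e-02, -1.5000000e-02, -1.0000000e-02, -5.0000000e-03,
        6.9388939e-17,  5.0000000e-03,  1.0000000e-02,  1.5000000e-02,
        2.0000000e-02,  2.5000000e-02,  3.0000000e-02,  3.5000000e-02,
        4.0000000e-02,  4.5000000e-02,  5.0000000e-02,  5.5000000e-02,
        6.0000000e-02]))
w6 1049 0.08481578465560817 (528.5936279296875, 95.08836364746094) (30.353647232055664, 14.319300651550293) 81.18572235107422 [0.53055847 0.09608038 0.08402373]
(array([  0,   0,   0,   0, 185, 709, 720, 730, 891,   4,   0,   0, 128,
        42,   4,  14,  33,  41,  46,  60,  46,   0, 536, 798, 817, 691,
         0,   0]), array([-8.0000000e-02, -7.5000000e-02, -7.0000000e-02, -6.5000000e-02,
       -6.0000000e-02, -5.5000000e-02, -5.0000000e-02, -4.5000000e-02,
       -4.0000000e-02, -3.5000000e-02, -3.0000000e-02, -2.5000000e-02,
       -2.0000000e-02, -1.5000000e-02, -1.0000000e-02, -5.0000000e-03,
        6.9388939e-17,  5.0000000e-03,  1.0000000e-02,  1.5000000e-02,
        2.0000000e-02,  2.5000000e-02,  3.0000000e-02,  3.5000000e-02,
        4.0000000e-02,  4.5000000e-02,  5.0000000e-02,  5.5000000e-02,
        6.0000000e-02]))
(array([16.07, -0.09, 17.97]), [array([ 0.001, -0.349,  0.001]), array([-1.000e-03,  2.793e+00,  1.000e-03])]) [0.42 0.48 1.66 0.   1.   0.92]
```

```bash
python3 -m handwheel '[1.6,-0.5,1.8,0,-0.06,0,5, 4,-0.5,4.4,0,-0.12,0,5, 6.4,-0.5,7.2,0,-0.18,0,5, 8.8,-0.5,10,0,-0.24,0,5, 11.4,-0.5,12.8,0,-0.3,0,5, 13.8,-0.5,15.4,0,-0.34,0,5, 15.4,-0.2,17.2,0,-0.34,0,5, 16,0,17.9,0,-0.34,0,5, 16,0,17.9,0,-0.34,0,5, 16,0,17.9,0,-0.34,0,5]'
python3 - <<'E'
from h import *
from station import manip
st=manip.sense();print(st["tcp_pos"],st["force"],plan(st,[.529,.095,.035],-9))
E
```

```text
t: 13.62
tcp_pos: [0.5293, 0.0966, 0.1785]
tool_rot: [-0.46, 0.539, -0.537, 0.458]
force: [-0.1, -0.1, 0.2]
finger_gap: 0.588
[0.52927441 0.09657895 0.17852208] [-0.08720148 -0.11731328  0.21276312] (array([ 0.16, 14.35,  0.05]), [array([ 0.003, -0.001, -0.   ]), array([0.   , 3.14 , 0.005])])
```

```bash
python3 -m handwheel '[0.2,2,0,0,0,0,5, 0.2,4.5,0,0,0,0,5, 0.2,7,0,0,0,0,5, 0.2,8.5,0,0,0,0,5, 0.2,9,0,0,0,0,5, 0.2,9,0,0,0,0,5]'
python3 - <<'E'
from h import *
from station import manip
st=manip.sense();print(st["tcp_pos"],st["force"],plan(st,[.529,.095,.035],-9))
s=manip.snapshot("wrist");cv2.imwrite("pics/w12.png",s["frame"][:,:,::-1])
D=manip.snapshot("side");crop(D,250,140,110,80,7,"pics/sd12.png")
E
```

```text
t: 14.12
tcp_pos: [0.5282, 0.096, 0.0883]
tool_rot: [-0.461, 0.538, -0.536, 0.459]
force: [0.4, 0.9, 0.8]
finger_gap: 0.586
[0.52819647 0.09596564 0.08833556] [0.37133749 0.85024061 0.83912336] (array([0.08, 5.33, 0.12]), [array([0.004, 0.002, 0.   ]), array([ 0.   , -3.139, -0.006])])
```

View pics/w12.png

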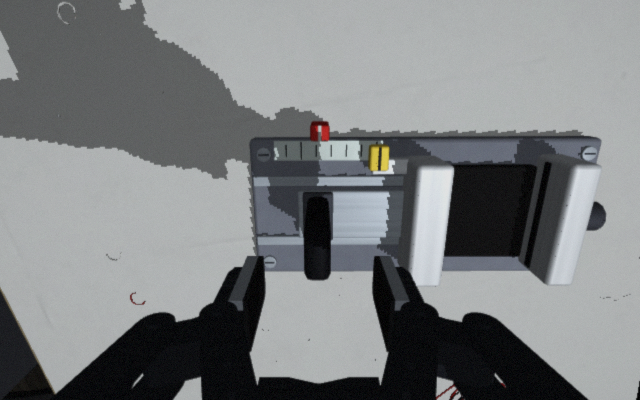

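View pics/sd12.png

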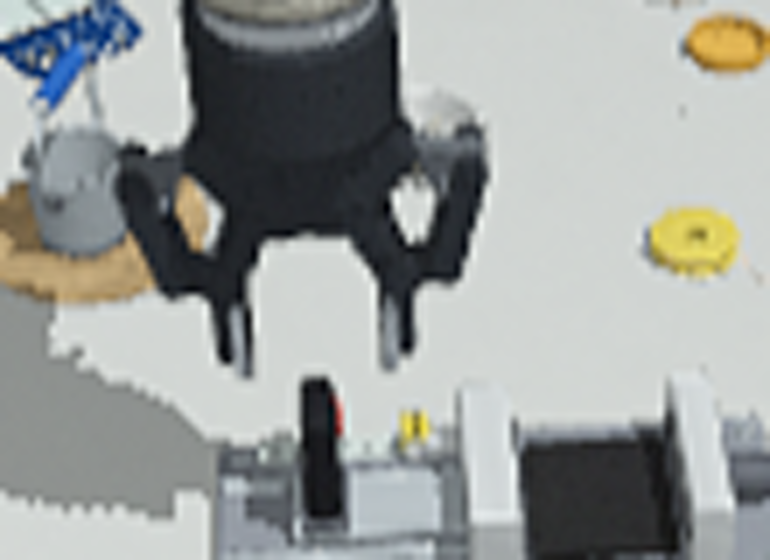

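The grip (318,237) is centred between the open pads, with the marker line at (319,132) and the pointer line at (380,157). I'll descend and close.

```bash
python3 -m handwheel '[0.1,1.2,0.1,0,0,0,5, 0.1,2.6,0.1,0,0,0,5, 0.1,4,0.1,0,0,0,5, 0.1,5,0.1,0,0,0,5, 0.1,5.3,0.1,0,0,0,5, 0.1,5.3,0.1,0,0,0,5]'
python3 -m handwheel '[0,0,0,0,0,0,0.5, 0,0,0,0,0,0,0.5, 0,0,0,0,0,0,0.5, 0,0,0,0,0,0,0.5, 0,0,0,0,0,0,0.5, 0,0,0,0,0,0,0.5, 0,0,0,0,0,0,0.5]' 70
python3 - <<'E'
from h import *
from station import manip
st=manip.sense();print(st["tcp_pos"],st["force"],st["finger_gap"])
s=manip.snapshot("wrist");cv2.imwrite("pics/w13.png",s["frame"][:,:,::-1]);np.savez("pics/w13.npz",**s)
D=manip.snapshot("side");crop(D,250,140,110,80,7,"pics/sd13.png")
E
```

```text
t: 14.72
tcp_pos: [0.5309, 0.0934, 0.0367]
tool_rot: [-0.459, 0.538, -0.538, 0.459]
force: [-0.1, 0.5, -0.2]
finger_gap: 0.586
t: 15.3
tcp_pos: [0.5268, 0.0938, 0.0374]
tool_rot: [-0.462, 0.539, -0.536, 0.458]
force: [-8.0, 2.4, 6.7]
finger_gap: 0.154
[0.52680697 0.09379759 0.03737893] [-8.03335626  2.36037525  6.69454314] 0.153593458718411
```

View pics/w13.png

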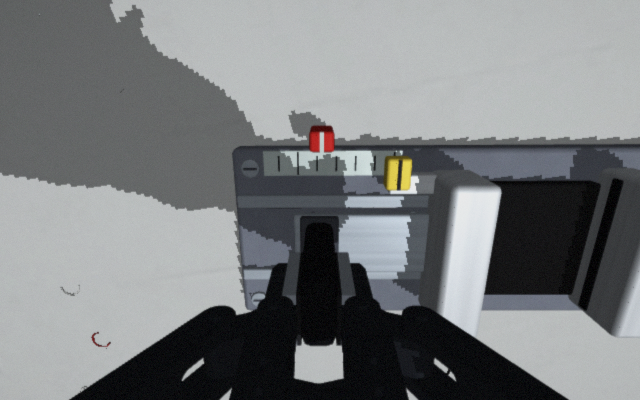

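View pics/sd13.png

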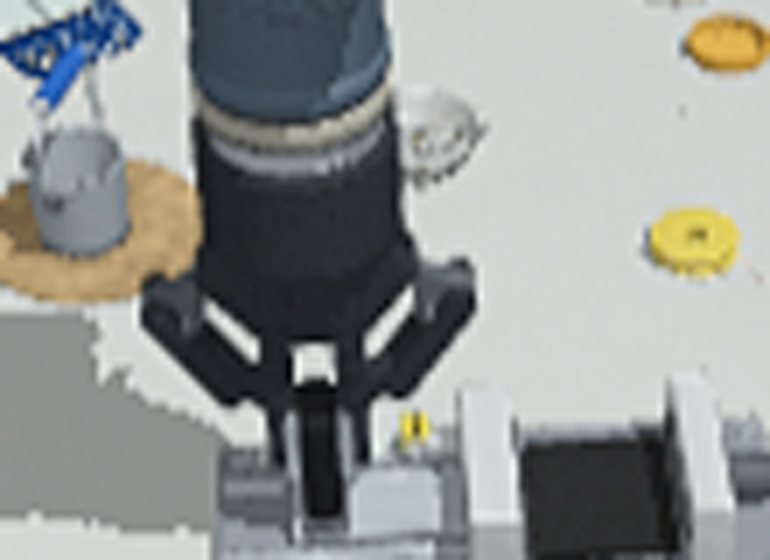

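```bash
cat >> h.py <<'E'
def gap(s,mk,pt,yaw=-9.):
    m=plane(s,[mk],.028)[0];p=plane(s,[pt],.029)[0];a=np.radians(yaw);ex=np.array([np.cos(a),np.sin(a),0])
    return m,p,(p-m)@ex*1000
E
python3 - <<'E'
from h import *
s=load("w13");crop(s,270,110,160,95,5,"pics/w13c.png")
c=plane(s,[(235,148),(640,145)],.014);print(np.degrees(np.arctan2(*(c[1]-c[0])[1::-1])))
E
```

```text
-8.477759258159884
```

View pics/w13c.png

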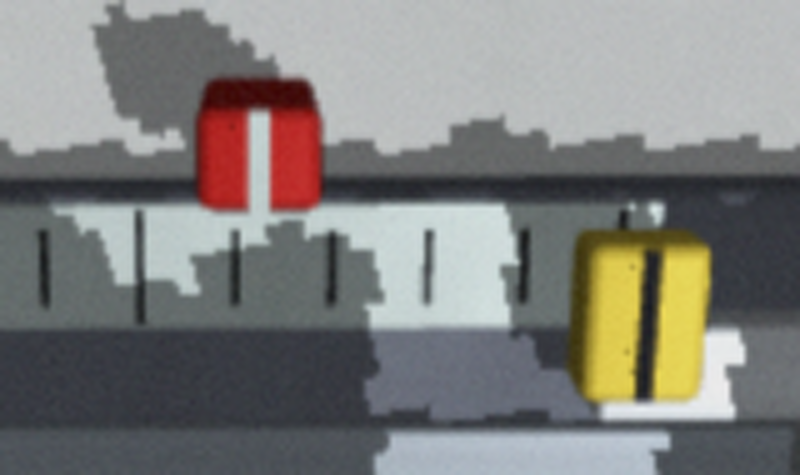

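```bash
python3 - <<'E'
from h import *
from station import manip
s=load("w13")
for y in(-8.5,-9): print(gap(s,(321.4,141.2),(399.2,174.6),y))
st=manip.sense();print(Ro.from_quat(st["tool_rot"]).as_matrix().round(3))
E
```

```text
(array([0.53757999, 0.14974241, 0.028     ]), array([0.57254525, 0.12801914, 0.029     ]), np.float64(37.79210503280967))
(array([0.53757999, 0.14974241, 0.028     ]), array([0.57254525, 0.12801914, 0.029     ]), np.float64(37.93305223029227))
[[-0.155 -0.007  0.988]
 [-0.988  0.    -0.155]
 [ 0.001 -1.    -0.007]]
```

```bash
python3 -m handwheel '[0,0,-0.3,0,0,0,0.5, 0,0,-0.8,0,0,0,0.5, 0,0,-1.3,0,0,0,0.5, 0,0,-1.8,0,0,0,0.5, 0,0,-2.3,0,0,0,0.5, 0,0,-2.8,0,0,0,0.5, 0,0,-3.2,0,0,0,0.5, 0,0,-3.5,0,0,0,0.5, 0,0,-3.5,0,0,0,0.5, 0,0,-3.5,0,0,0,0.5]' 80
python3 - <<'E'
from h import *
from station import manip
st=manip.sense();print(st["tcp_pos"],st["force"],st["finger_gap"])
s=manip.snapshot("wrist");cv2.imwrite("pics/w14.png",s["frame"][:,:,::-1]);np.savez("pics/w14.npz",**s)
crop(s,270,110,160,95,5,"pics/w14c.png")
E
```

```text
t: 16.23
tcp_pos: [0.4992, 0.098, 0.0374]
tool_rot: [0.458, -0.536, 0.539, -0.461]
force: [5.9, -1.3, -0.2]
finger_gap: 0.152
[0.49917902 0.09804474 0.03742179] [ 5.87034514 -1.28757644 -0.18850867] 0.1515825675727874
```

View pics/w14.png

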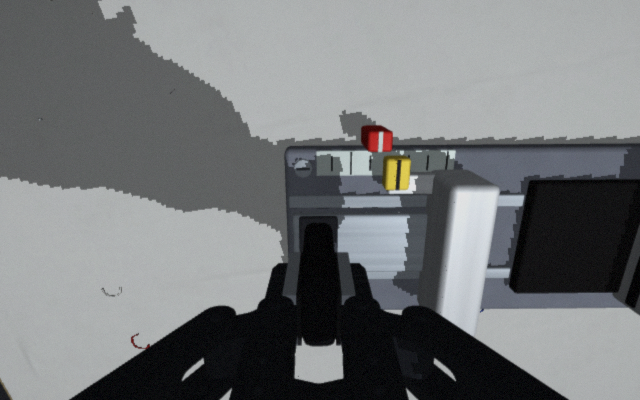

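View pics/w14c.png

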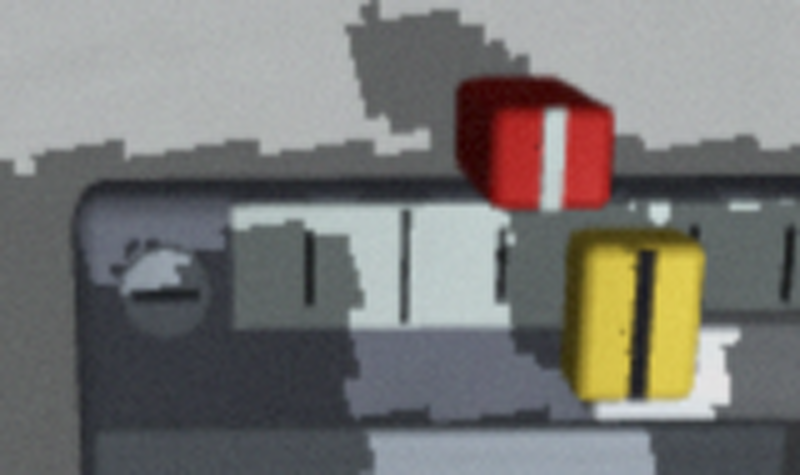

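```bash
python3 - <<'E'
from h import *
s=load("w14");print(gap(s,(380.4,141.2),(398,174.6),-8.8))
E
```

```text
(array([0.53782964, 0.14953625, 0.028     ]), array([0.54454638, 0.13216219, 0.029     ]), np.float64(9.295660046566933))
```

```bash
python3 -m handwheel '[0,0,-0.3,0,0,0,0.5, 0,0,-0.6,0,0,0,0.5, 0,0,-0.9,0,0,0,0.5, 0,0,-0.95,0,0,0,0.5, 0,0,-0.95,0,0,0,0.5, 0,0,-0.95,0,0,0,0.5, 0,0,-0.95,0,0,0,0.5]'
python3 - <<'E'
from h import *
from station import manip
st=manip.sense();print(st["tcp_pos"],st["force"],st["finger_gap"])
s=manip.snapshot("wrist");np.savez("pics/w15.npz",**s)
crop(s,300,110,160,95,5,"pics/w15c.png")
E
```

```text
t: 16.87
tcp_pos: [0.4903, 0.0994, 0.0374]
tool_rot: [0.458, -0.536, 0.539, -0.461]
force: [5.9, -1.6, -0.9]
finger_gap: 0.156
[0.49031693 0.09938196 0.03739258] [ 5.88093496 -1.55565218 -0.94657357] 0.15552255063492584
```

View pics/w15c.png

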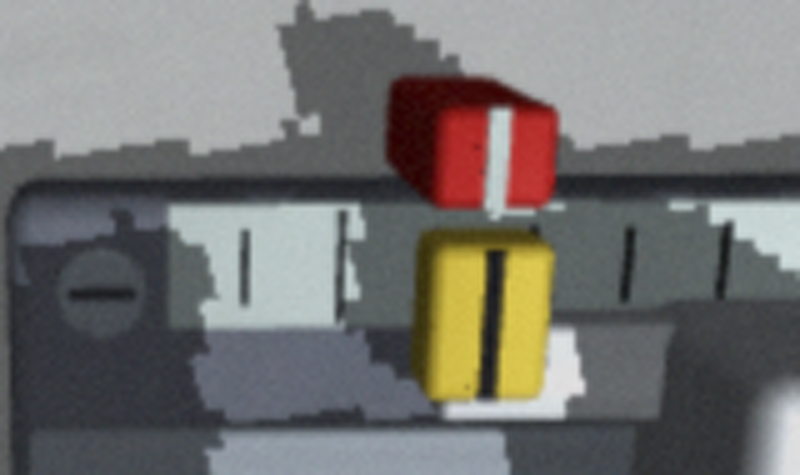

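```bash
python3 - <<'E'
from h import *
from station import manip
s=load("w15")
for y in(-8.5,-9): print(gap(s,(300+497.5/5-.4,141.2),(300+491/5-.4,174.6),y))
S=manip.snapshot("scene");cv2.imwrite("pics/sc16.png",cv2.resize(S["frame"][165:295,190:360,::-1],None,fx=4.5,fy=4.5,interpolation=cv2.INTER_CUBIC))
E
```

```text
(array([0.53780263, 0.14947123, 0.028     ]), array([0.53561241, 0.13351441, 0.029     ]), np.float64(0.19240833843481195))
(array([0.53780263, 0.14947123, 0.028     ]), array([0.53561241, 0.13351441, 0.029     ]), np.float64(0.33294436840861147))
```

View pics/sc16.png

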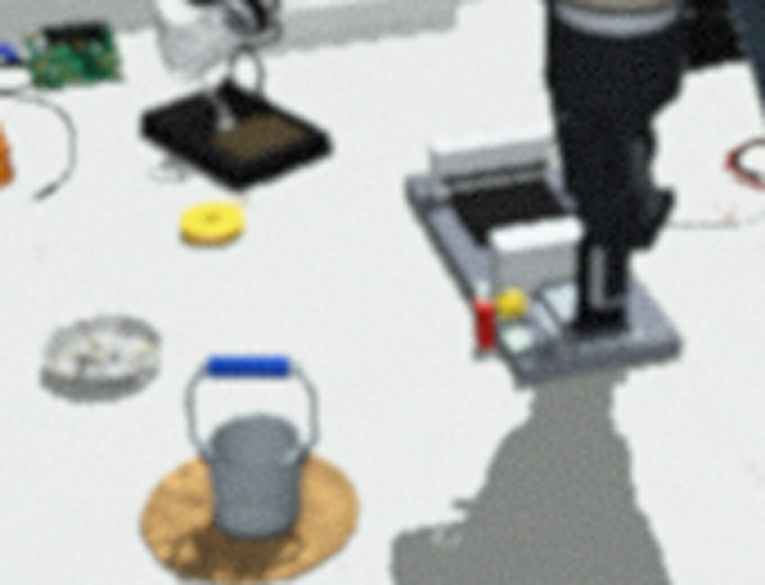

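```bash
python3 -m handwheel '[0,0,0,0,0,0,0.5, 0,0,0,0,0,0,0.5, 0,0,0,0,0,0,0.5, 0,0,0,0,0,0,0.5, 0,0,0,0,0,0,0.5]'
```

```text
t: 17.38
tcp_pos: [0.4904, 0.0994, 0.0374]
tool_rot: [0.458, -0.536, 0.539, -0.461]
force: [5.2, -1.6, 0.7]
finger_gap: 0.158
```

The pointer is 0.2–0.3 mm from the mark and holding steady. The pail stands on the mat, and the bystanders and marker haven't moved. Handing in.

```bash
python3 -c "
from station import manip
print(manip.sign_off());s=manip.sense();print(s['t'],s['tcp_pos'],s['force'],s['finger_gap'])"
```

```text
the job is handed in; nothing more can be done
None
the job is handed in; nothing more can be done
```

The pail is standing upright and released on the cork mat, and the jaw is pulled to the mark with the fingers still holding it. I handed the job in at about 17.4 s; no verdict was reported.

**First grasp missed:** the first try at the pail's handle closed on air above it. The fingertips sit about 13 mm behind the reported TCP, not 17 mm ahead as described. I measured this in the pictures and allowed for it in both grasps. The pail was not disturbed by the miss.

**Last checks:**
- **Pail:** the scene picture shows it upright on the mat, roughly 7 mm from the mat's centre (an estimate from the TCP reading at release, since my colour search for the handle in the wrist picture found another blue object).
- **Jaw:** the pointer line is 0.2–0.3 mm from the marker line in the wrist picture, well inside 5 mm. The reading held steady over a further half second, with about 5.5 N of spring pull and the fingers stopped on the grip.
- **Marker and bystanders:** the marker's measured position stayed the same to within 1 mm during the pull. The screw dish and braid spool look unmoved in the last scene picture; the side cutters are outside that crop, and I did not check them again at the end.

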